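# Turn the stamp rack to its empty fork and hang the stamp

## Task

Turn the stamp carousel by the small knob on its top disc until the empty fork stands at the pointer of the foot, and let go. Then take the loose stamp with the straight black cylindrical head and hang it upright in that fork behind the lip, and press it inward against the sprung stop with about 6 to 15 N for half a second (never over 20 N). Leave it hanging there with the fork still at the pointer, and do not disturb the other things on the desk.

Things in the scene. Friction and masses are not known exactly. Their poses are not given: they have to be found in the camera images.
- rack: Rotary stamp rack, fixed; origin at desk level in the middle of its black foot (140 mm across, 15 mm high), z up. A small steel bar on the foot's -x rim is the pointer. On the foot turns a grey carousel with five steel forks, 72 deg apart: four hold fixed stamps (bases to 52 mm, heads to 161 mm above the desk), one is empty. A disc 106 mm across, top at 162 mm, covers the middle.
- index (a point): Where the empty fork's point (point fork) has to come: above the pointer, 95 mm from the rack's axis, 115 mm above the desk. Fixed to the rack. At this point the slot runs straight from here towards the rack's axis.
- carousel (a joint): Angle of the carousel in rad, 0 with the empty fork at the pointer, growing counter-clockwise from above. Turns without end either way; starts between 0.9 and 5.4 (turn the shorter way). It drags with about 0.06 N m and stays where it is left.
- turn_knob (a point): Centre of the steel finger knob's grip, 186 mm above the desk: an upright pin 16 mm in diameter, from 162 to 202 mm, on the top disc 45 mm from the axis, opposite the empty fork. Pinched lightly from above it can be led round the axis with the wrist held still: it turns between the pads.
- fork (a point): Where a stamp is let down in the empty fork: midway between the tines, level with their tops (115 mm), 95 mm from the axis. x points inward to the axis, y across the slot, z up. Slot 16 mm wide, tines 9 mm wide, 5 mm thick. The mouth, x = -32 to -20 mm, widens a little; a lip 3 mm high crosses each tine at x = -21 to -18 mm. A stop (see point stop_mid) stands at the inner end.
- stop_mid (a point): Foot of the rubber-faced stop's middle setting, on the empty fork, 26 mm inward of the fork point. The stop (14 mm wide, 1.5 to 15.5 mm above the tines) meets the side of the stamp's head. Its true setting is not measured: a stamp let down at the fork point goes in 4 to 20 mm before touching. It yields on a spring, 6 N per mm, for 2.5 mm, then is solid; let go, it pushes back slowly.
- stamp_head (a point): Middle of the loose stamp's head, 71 mm above the stamp's underside, z up along the stamp. The head is a straight black cylinder, 28 mm in diameter, from 48 to 94 mm. It hangs with the head's flat underside (23 mm below this point) on the tines and the neck in the slot. Pinch the head across the slot (along the fork's y), so that the fingers clear the stop, with the tips above the tines.
- wood_stamp: Bystander: stamp with a turned wooden handle, narrower at the bottom and bulging on top, oblong base 24 x 52 mm, 70 mm tall; origin under its base. It may stand in either of the two stamp places.
- ink_pad: Bystander: flat closed tin 74 x 112 x 20 mm; origin under its middle.
- tape: Bystander: roll of brown tape lying flat, 92 mm across, 48 mm high; origin under its middle.
- stapler: Bystander: stapler 40 x 150 x 50 mm; origin under its middle.
- calculator: Bystander: pocket calculator 125 x 78 x 16 mm; origin under its middle.
- stop_buffer (a joint): How far the sprung stop of the empty fork is pressed in, in m: 0 free, 0.0025 fully in (15 N). It tells nothing of where the stop is set.
- stamp: The loose stamp to hang; origin under its base. 94 mm tall, 60 to 125 g: wooden base 36 x 36 mm and 18 mm high, round black neck 12 mm in diameter from 18 to 48 mm, black head 28 mm in diameter from 48 to 94 mm. Stands upright on the desk left of the rack, in one of two places; a monitor stands behind them, its screen at x = 0.68 m, y = 0.12 to 0.63 m, up to 0.42 m high.
There are look-alikes about, which are no part of the job. Leave any green or yellow look-alike of the stamp alone.

How it is judged (in metres and radians):
On the way, in this order (a step that is already met when the one before it is completed fails the run):
1. the empty fork stands at the pointer (within 12 mm), at rest and let go, the stamp not yet in it (horizontal distance between fork and index below 0.012 m and velocity of joint carousel between -0.05 and 0.05 rad/s and contact force between the fingers and rack below 0.2 N and horizontal distance between stamp_head and fork above 0.06 m), for 0.2 s.
2. the stamp hangs in the fork behind the lip and is pressed inward on the stop, which yields by more than 0.7 mm (4 N) (horizontal distance between fork and index below 0.012 m and y of stamp_head in the frame of fork between -0.004 and 0.004 m and x of stamp_head in the frame of fork between 0.002 and 0.025 m and z of stamp_head in the frame of fork between 0.0195 and 0.0265 m and value of joint stop_buffer above 0.0007 m), for 0.2 s.
At the end, for the whole second after the job is handed in: The stamp hangs upright (within 7 deg) and at rest in the empty fork, its head resting on the tines (within 3.5 mm), centred in the slot within 4 mm, 2 to 25 mm inward of the fork point, and the fork is within 12 mm of the pointer's place (horizontal distance between fork and index below 0.012 m and y of stamp_head in the frame of fork between -0.004 and 0.004 m and x of stamp_head in the frame of fork between 0.002 and 0.025 m and z of stamp_head in the frame of fork between 0.0195 and 0.0265 m and angle between stamp_head's own z axis and vertical below 0.12 rad and linear speed of stamp below 0.02 m/s and velocity of joint carousel between -0.05 and 0.05 rad/s); the robot touches nothing.
It fails at once if the stamp is forced against the rack with more than 25 N (contact force between stamp and rack above 25 N).
It fails at once if the wooden stamp, ink pad, tape, stapler or calculator is moved by more than 20 mm (distance of any of wood_stamp, ink_pad, tape, stapler, calculator from where it was at the start of the episode above 0.02 m).
It also fails if it takes over 72 s, if anything falls off the work surface, if the arm or the gripper's body presses on something with over 40 N, if the wrist force passes 120 N, or if a joint passes its speed limit or range.

## Robot

A 6-joint arm with a two-finger parallel gripper is mounted at the origin on a cart in front of the work surface, level with it; the furniture and walls round the work are solid. World frame = base frame: x ahead of the robot, y to its left, z up, the work surface at z = 0. Lengths are in mm, angles in rad, forces in N, time in s.
With the tool pointing down it reaches from about 350 to 875 mm from the base axis. Payload 4.2 kg.
Tool frame: the origin (TCP) lies at the very end of the fingers, on their centre line; the grasp point (between the pads) lies arm.grip_point_offset behind it (arm.grip_point_offset is the distance from the TCP to the grasp point, in mm); z points along the fingers, y is the line along which they close (so a half turn about z gives the same grasp; the last joint's range is limited). The gripper opens to 85 mm and grips with 20 to 120 N. Pads are 22 mm wide; open, the fingers measure 114 mm over their backs; the gripper's body (76 mm by 85 mm) begins 54 mm behind the grasp point. The pads swing forward as they close: fully open they stand 13 mm farther back than shut.
Start: joints at [-1, 0.385, 0.008, 0, -1.194, -0.259], TCP at [191.748, -594.838, 231.312] pointing down, gripper open.
Joint ranges: [-3.14, 3.14], [-1.21, 2.06], [-1.07, 1.41], [-3.16, 2.05], [-2.99, -0.16], [-3.1, 3.1]. Speed limits (rad/s): [2.79, 2.79, 3.14, 3.14, 3.14, 3.14].

## Interface

Orientations are given as a unit quaternion [x, y, z, w].
In Python, from bench import arm, cams, ticket gives the robot as it stands.
- The arm moves only by the tool servo_tool, never from a script. Its argument "commands" is a list that holds one entry, the list of rows, each a list of 7 numbers: the closure in counts, from 0 (fully open) to 255 (shut), then the shift along the tool's x, y, z in m, then the turn, a rotation vector about the tool's x, y, z in degrees. In form: [[[grip, x, y, z, ax, ay, az], ...]]. A call has 1 to 10 rows; each row shifts and turns the commanded pose from where the row before left it, along the tool's axes as they then stand; what a row does not reach is not made up. A row lasts 1/12 s, in which the tool goes at most 41.7 mm and 7.16 degrees, less where a joint would pass 70% of its speed; a pose out of reach is approached as far as the arm can. A call with a gripper value outside its range is refused whole. The fingers move at their own pace and stop on an object; the grip force is fixed at half the most. Time passes only in rows, so rows that do not move let the fingers close. It gives the time, the measured TCP pose, the force, the opening and the grip force at its end, in the units of the state.
- arm.read_state(): the state, without advancing time (a new reading comes with each control period).
- cams.get_image(name): name is "scene" or "top" or "wrist"; returns a dict with "frame" (420x560x3 uint8, blue, green, red), "K" (3x3 intrinsics, pixels), "k1" (the pictures are not rectified: a ray, as slopes to the right and down, at radius r is drawn at 1 + k1 r^2 times it, then the intrinsics apply), "T" (4x4, takes a point from camera to world coordinates). Camera axes: x right, y up, looking along -z (the intrinsics and any distortion apply to the point x, -y, -z); pixel columns grow to the right and rows downward; lengths in mm; the calibration is good to about 2 mm. A picture is of the moment at which its call begins. There is no depth.
- ticket.job_done(): hands the job in; it is judged then, once.
The state is a dict: "clock": time; "joints": joint angles; "joint_vel": joint speeds; "joint_efforts": joint torques, N m; "position": TCP position; "ee_rot": TCP orientation; "contact_force": force on the tool from outside, world axes, zero at the start; "wrist_torque": the same for the moment, N m; "gripper_width": finger opening in mm; "grasp_force": force on a finger pad.
Only numpy, scipy, OpenCV 4.12 (cv2) and the standard library are available. Lean on these libraries where they do the work, as an engineer would, in place of code of your own. Each camera call takes 0.05 s, during which the arm holds its last target. There are 200 camera calls.

## Working session

There is one attempt and no reset: what is moved stays moved. The work goes in short steps, Python scripts to look and compute and a tool call to move; the robot and the scene stay as the last step left them, time stands still between calls to the robot, and variables do not carry over. Pictures are saved under pics/ and viewed, at most 10 in all, crops included, and the job is handed in when it is done.

Besides the shell and the picture viewer there is one more tool, called as name(argument=value, ...) on one line, values as JSON. servo_tool: Moves the arm, as the interface text tells. Its arguments: {"type":"object","properties":{"commands":{"type":"array","items":{"type":"array","items":{"type":"array","items":{"type":"number"}}}}},"required":["commands"]}

```bash
mkdir -p pics; cat > h.py <<'E'
import numpy as np, cv2
from bench import arm, cams, ticket
def shot(name,fn,crop=None,scale=1):
    d=cams.get_image(name); f=d["frame"]
    np.savez('pics/'+fn+'.npz',**{k:np.array(d[k]) for k in("frame","K","k1","T")})
    if crop: x0,y0,x1,y1=crop; f=f[y0:y1,x0:x1]
    f=cv2.resize(f,None,fx=scale,fy=scale,interpolation=cv2.INTER_CUBIC); cv2.imwrite('pics/'+fn+'.png',f); return d
def ray(d,u,v):
    K=np.array(d["K"]);k1=float(d["k1"]);T=np.array(d["T"])
    p=cv2.undistortPoints(np.array([[[u,v]]],float),K,np.array([k1,0,0,0,0.]))[0,0]
    return T[:3,3],T[:3,:3]@np.array([p[0],-p[1],-1])
def atz(d,u,v,z):
    o,r=ray(d,u,v); return o+r*(z-o[2])/r[2]
def proj(d,P):
    K=np.array(d["K"]);k1=float(d["k1"]);T=np.array(d["T"])
    c=T[:3,:3].T@(np.array(P,float)-T[:3,3]); x,y=c[0]/-c[2],-c[1]/-c[2]
    s=1+k1*(x*x+y*y); return K[0,0]*x*s+K[0,2],K[1,1]*y*s+K[1,2]
def load(fn): return dict(np.load('pics/'+fn+'.npz'))
E
python3 - <<'E'
from h import *
a=shot("scene","s0");b=shot("top","t0")
im=np.vstack([a["frame"],b["frame"]]);
cv2.imwrite('pics/both.png',cv2.resize(np.hstack([a["frame"],b["frame"]]),(800,300)))
s=arm.read_state();print(s,arm.grip_point_offset)
for d in(a,b):print(np.round(d["T"],2).tolist(),d["K"],d["k1"])
E
```

```text
{'clock': 0.1, 'joints': array([-1.00039927e+00,  3.85469871e-01,  6.75219975e-03, -4.39255879e-04,
       -1.19401890e+00, -2.58624631e-01]), 'joint_vel': array([ 3.52656594e-04, -5.90444482e-04,  3.55253263e-03,  2.40063772e-04,
        5.22013662e-05, -8.70913653e-04]), 'joint_efforts': array([-4.21737177e-04, -3.93318307e+01,  1.88928366e+01,  4.19794768e+00,
       -2.57461877e-03,  1.22116990e-05]), 'position': array([ 191.58216486, -594.35292282,  230.33223453]), 'ee_rot': array([-1.55175526e-01,  9.87886417e-01,  9.70181556e-04, -2.03853037e-04]), 'contact_force': array([ 0.13567826, -0.05129697, -0.61021712]), 'wrist_torque': array([-0.016237  ,  0.00210085,  0.04685802]), 'grasp_force': 0.0, 'gripper_width': 85.34678091541274} 18.700000000000003
[[-1.0, 0.03, -0.02, 552.99], [-0.03, -0.48, 0.88, 1427.56], [0.02, 0.88, 0.48, 939.74], [0.0, 0.0, 0.0, 1.0]] [[546.68235006   0.         281.1473711 ]
 [  0.         546.68235006 206.78926324]
 [  0.           0.           1.        ]] -0.17663624998475372
[[0.13, 0.97, -0.21, 324.05], [-0.99, 0.12, -0.03, -21.21], [-0.01, 0.21, 0.98, 1217.11], [0.0, 0.0, 0.0, 1.0]] [[391.48467074   0.         273.42441666]
 [  0.         391.48467074 207.05678727]
 [  0.           0.           1.        ]] -0.07336283612965362
```

View pics/t0.png

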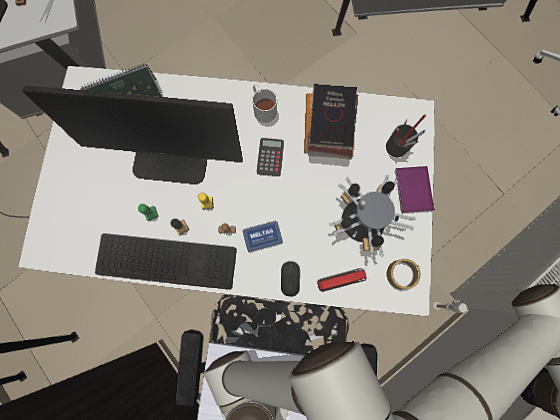

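View pics/s0.png

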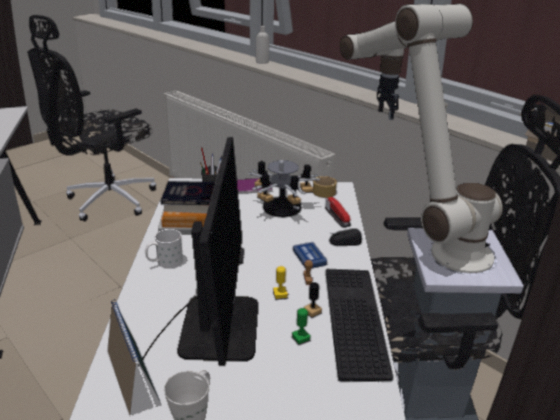

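Top view: green look-alike (148,212), black-headed stamp (179,226), yellow look-alike (206,200), wooden stamp (227,229), and the four fixed rack stamps around (370,215). By the description I choose the black one at (179,226), scene (313,295). Next is a close crop to check it.

```bash
python3 - <<'E'
from h import *
a=load("s0");b=load("t0")
def c(d,x0,y0,x1,y1,w,h):return cv2.resize(d["frame"][y0:y1,x0:x1],(w,h),interpolation=cv2.INTER_CUBIC)
L=c(b,320,160,430,270,600,600)
R=np.vstack([c(a,265,255,335,350,200,271),c(b,165,205,195,245,200,267)]); R=np.vstack([R,np.zeros((600-R.shape[0],200,3),np.uint8)])
cv2.imwrite('pics/c1.png',np.hstack([L,R]))
for n,d,p in(("black top?",b,(178,221)),("black base",b,(181,231)),("disc",b,(376,209))):
  for z in(0,50,94,162):print(n,z,atz(d,*p,z).round(0))
for p in((313,288),(314,309),(282,165)):
  for z in(0,94,162):print(p,z,atz(a,*p,z).round(0))
E
```

```text
black top? 0 [500. 315.   0.]
black top? 50 [493. 301.  50.]
black top? 94 [486. 289.  94.]
black top? 162 [476. 270. 162.]
black base 0 [470. 299.   0.]
black base 50 [464. 286.  50.]
black base 94 [458. 275.  94.]
black base 162 [450. 257. 162.]
disc 0 [ 618. -305.    0.]
disc 50 [ 606. -294.   50.]
disc 94 [ 596. -283.   94.]
disc 162 [ 579. -268.  162.]
(313, 288) 0 [480. 192.  -0.]
(313, 288) 94 [488. 316.  94.]
(313, 288) 162 [493. 405. 162.]
(314, 309) 0 [479. 285.   0.]
(314, 309) 94 [487. 399.  94.]
(314, 309) 162 [492. 482. 162.]
(282, 165) 0 [ 591. -633.    0.]
(282, 165) 94 [ 587. -427.   94.]
(282, 165) 162 [ 585. -278.  162.]
```

View pics/c1.png

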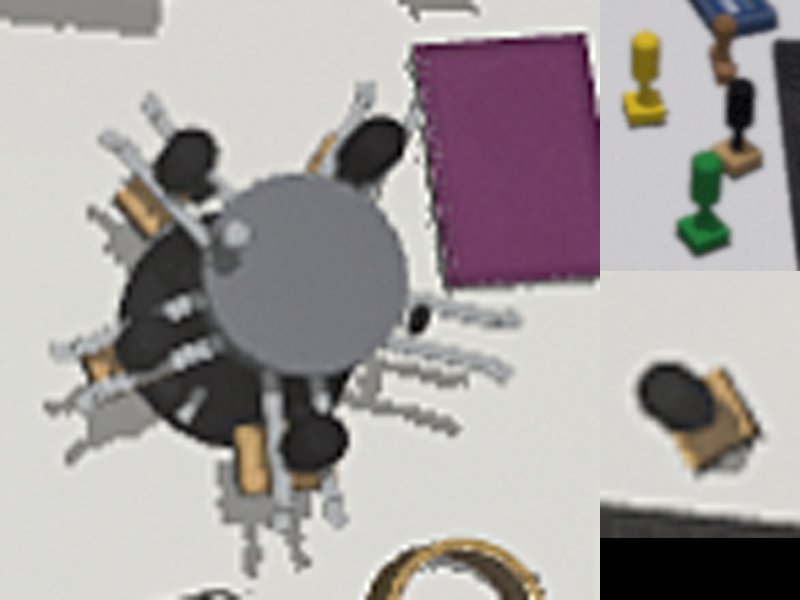

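```bash
python3 - <<'E'
from h import *
b=load("t0")
s=110/600
f=lambda x,y,z:atz(b,320+x*s-0.5,160+y*s-0.5,z)
C=f(305,275,162);print("disc",C)
xs=f(203,275,162);print("disc r",np.linalg.norm(xs-C))
K=f(237,230,202);print("knob",K,np.linalg.norm((K-C)[:2]),np.degrees(np.arctan2(*(K-C)[1::-1])))
P=f(192,402,16);print("pointer",P,np.linalg.norm((P-C)[:2]),np.degrees(np.arctan2(*(P-C)[1::-1])))
for n,p in(("A right",[(515,318),(500,375)]),("left",[(55,350),(55,405)]),("UL",[(108,138),(152,105)]),("UR",[(368,92)]),("bot",[(282,522),(338,515)])):
  for q in p:
    F=f(*q,113);print(n,F.round(),np.linalg.norm((F-C)[:2]).round(),np.degrees(np.arctan2(*(F-C)[1::-1])).round())
print("stamp head top",atz(b,176.3,223.9,94),atz(b,(735-600)/6.67+165,205+(425-271)/6.67,18))
E
```

```text
disc [ 576.47907659 -266.132992    162.        ]
disc r 51.97237968387487
knob [ 585.10830118 -221.95478462  202.        ] 45.01308170083338 78.94770788584808
pointer [ 529.57362485 -241.35427228   16.        ] 53.04815127801362 152.15387231277924
A right [ 579. -391.  113.] 125.0 -89.0
A right [ 548. -384.  113.] 122.0 -104.0
left [ 531. -150.  113.] 125.0 111.0
left [ 502. -153.  113.] 136.0 123.0
UL [ 650. -167.  113.] 124.0 54.0
UL [ 671. -188.  113.] 122.0 39.0
UR [ 694. -304.  113.] 123.0 -18.0
bot [ 456. -276.  113.] 120.0 -176.0
bot [ 464. -304.  113.] 119.0 -161.0
stamp head top [477.16086224 292.06127789  94.        ] [478.1125597  283.00578795  18.        ]
```

Crop: straight black cylindrical head on a wooden base, so this is the right stamp. On the rack, the disc centre is (305,275) and the knob (237,230). The empty fork is at right with its tine tips at (515,318)/(500,375), and a possible pointer at (192,402). Geometry agrees (disc radius 52 mm, knob at 45 mm). I'm going above the rack to see the pointer with the wrist camera.

servo_tool(commands=[[[0,-0.028,0.019,-0.01,0,0,0],[0,-0.028,0.019,-0.01,0,0,0],[0,-0.028,0.019,-0.01,0,0,0],[0,-0.028,0.019,-0.01,0,0,0],[0,-0.028,0.019,-0.01,0,0,0],[0,-0.028,0.019,-0.01,0,0,0],[0,-0.028,0.019,-0.01,0,0,0],[0,-0.028,0.019,-0.01,0,0,0],[0,-0.028,0.019,-0.01,0,0,0],[0,-0.028,0.019,-0.01,0,0,0]]])

```text
clock: 0.93
position: [400.4, -326.4, 331.5]
ee_rot: [-0.155, 0.988, 0.0, -0.0]
contact_force: [0.6, -1.4, 0.0]
gripper_width: 85.4
grasp_force: 0.0
```

servo_tool(commands=[[[0,-0.028,0.019,-0.01,0,0,0],[0,-0.028,0.019,-0.01,0,0,0],[0,-0.028,0.019,-0.01,0,0,0],[0,-0.028,0.019,-0.01,0,0,0],[0,0,0,0,0,0,0],[0,0,0,0,0,0,0]]])

```text
clock: 1.43
position: [484.1, -219.9, 371.1]
ee_rot: [-0.157, 0.988, 0.0, -0.0]
contact_force: [-0.6, -0.4, -1.6]
gripper_width: 85.4
grasp_force: 0.0
```

```bash
python3 - <<'E'
from h import *
d=shot("wrist","w1",scale=1.4);print(np.round(d["T"],2).tolist(),d["K"][0][0])
s=arm.read_state();print(s["position"],s["ee_rot"],s["clock"])
for n,P in(("disc",(576,-266,162)),("knob",(585,-222,202)),("ptr",(520,-236,16))):print(n,np.array(proj(d,P))*1.4)
E
```

```text
[[-0.31, -0.91, -0.27, 416.03], [0.95, -0.3, -0.09, -241.27], [-0.0, -0.28, 0.96, 513.78], [0.0, 0.0, 0.0, 1.0]] 375.6996697645061
[ 483.32563416 -220.77029155  370.72110012] [-1.55952206e-01  9.87764398e-01  3.24270132e-04 -5.45988294e-04] 1.4833
disc [299.25061209 353.428678  ]
knob [349.0250029  408.03682115]
ptr [372.63514796 253.14703563]
```

View pics/w1.png

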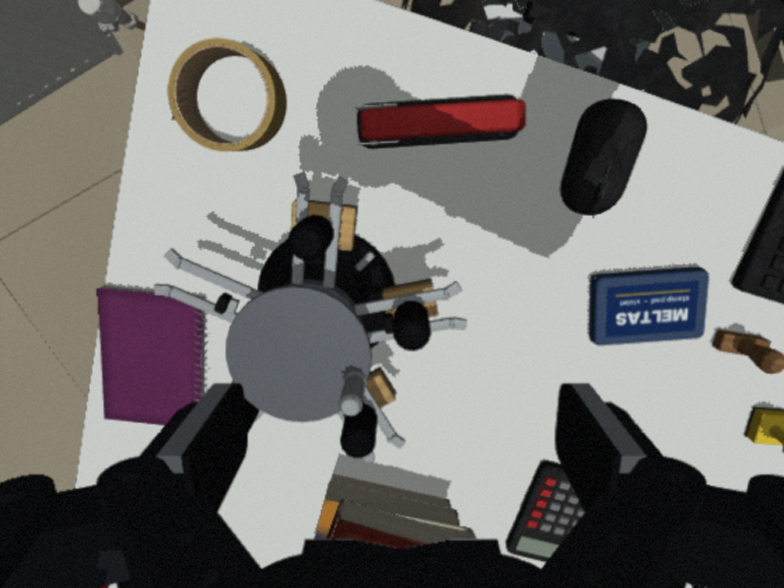

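Wrist view: disc centre (298,353), knob top (351,405), pointer bar (366,261). The empty fork is at left, tips (167,258) and (158,290), with its stop at (226,302).

```bash
python3 - <<'E'
from h import *
d=load("w1");g=lambda u,v,z:atz(d,u/1.4,v/1.4,z)
C=g(298,353,162)
def pa(n,P):print(n,P.round(1),np.linalg.norm((P-C)[:2]).round(1),np.degrees(np.arctan2(*(P-C)[1::-1])).round(1))
pa("C",C);pa("knob",g(351,405,202));
for p in((358,268),(366,261),(374,253)):pa("ptr",g(*p,17))
pa("stop",g(226,302,125));pa("t1",g(167,258,115));pa("t2",g(158,290,115))
E
```

```text
C [ 576.  -266.9  162. ] 0.0 0.0
knob [ 582.5 -221.4  202. ] 46.0 81.9
ptr [ 538.2 -245.1   17. ] 43.6 150.0
ptr [ 529.1 -239.8   17. ] 54.1 149.9
ptr [ 519.2 -234.8   17. ] 65.2 150.5
stop [ 569.2 -333.7  125. ] 67.1 -95.8
t1 [ 552.6 -388.   115. ] 123.3 -100.9
t2 [ 580.3 -389.8  115. ] 122.9 -88.0
```

servo_tool(commands=[[[0,-0.019,-0.0064,0.028,0,0,0],[0,-0.019,-0.0064,0.028,0,0,0],[0,-0.019,-0.0064,0.028,0,0,0],[0,-0.019,-0.0064,0.028,0,0,0],[0,-0.019,-0.0064,0.028,0,0,0],[0,0,0,0.03,0,0,0],[0,0,0,0.018,0,0,0],[60,0,0,0.01,0,0,0],[120,0,0,0,0,0,0],[160,0,0,0,0,0,0]]])

```text
clock: 2.32
position: [583.2, -223.7, 173.7]
ee_rot: [-0.155, 0.988, -0.0, -0.0]
contact_force: [0.3, 0.1, -0.6]
gripper_width: 51.5
grasp_force: 0.0
```

servo_tool(commands=[[[190,0,0,0,0,0,0],[205,0,0,0,0,0,0],[205,0,0,0,0,0,0],[205,0,0,0,0,0,0]]])

```text
clock: 2.65
position: [583.8, -222.8, 174.6]
ee_rot: [-0.155, 0.988, -0.0, 0.001]
contact_force: [0.3, 0.3, -0.2]
gripper_width: 16.8
grasp_force: 0.0
```

```bash
python3 - <<'E'
from h import *
d=shot("wrist","w2",scale=1.4)
s=arm.read_state();print(s)
E
```

```text
{'clock': 2.7, 'joints': array([-1.05891986e-01,  4.26598369e-01, -7.53397722e-02,  2.92132234e-05,
       -1.06725607e+00, -1.15311401e+00]), 'joint_vel': array([ 0.00164366,  0.00390471, -0.00562479, -0.00220857,  0.00038118,
        0.0013167 ]), 'joint_efforts': array([-3.48493655e-02, -4.02985632e+01,  1.78340024e+01,  3.96104559e+00,
        3.14196732e-03,  1.13480321e-04]), 'position': array([ 583.71930099, -222.7510617 ,  174.23856292]), 'ee_rot': array([-1.55271374e-01,  9.87871529e-01, -2.19683330e-04,  7.70454611e-04]), 'contact_force': array([0.41279002, 0.75739434, 0.51532737]), 'wrist_torque': array([-3.13991046e-02, -3.19047451e-02,  2.48400363e-06]), 'grasp_force': 0.0, 'gripper_width': 16.999327283673143}
```

View pics/w2.png

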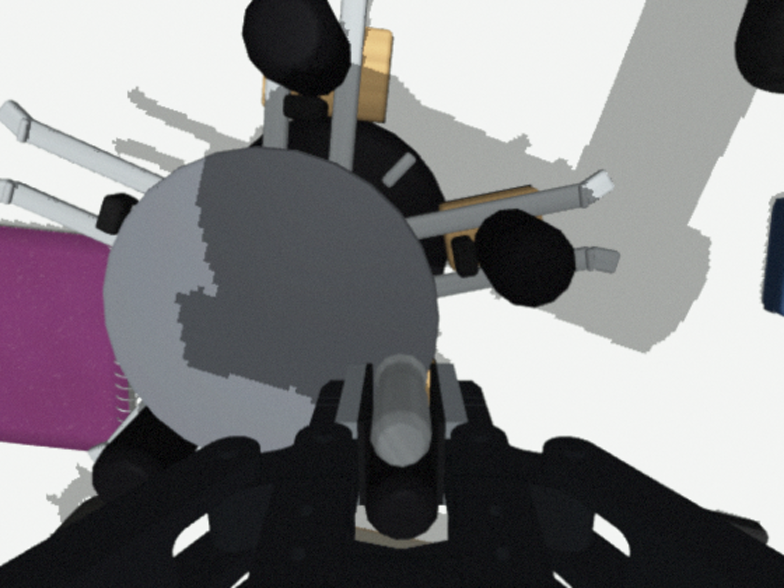

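The knob (400,420) stands between the pads, and the pointer bar (398,170) is clearly visible. I'll work out the arc steps.

```bash
python3 - <<'E'
from h import *
d=load("w2")
C=np.array([576.2,-266.5])
for p in((388,183),(398,170),(410,157)):
  P=atz(d,p[0]/1.4,p[1]/1.4,17)[:2]-C;print(P,np.hypot(*P),np.degrees(np.arctan2(P[1],P[0])))
X=np.array([-.9518,-.3068]);Y=np.array([-.3068,.9518])
a=np.radians(np.linspace(80.3,-29.5,19));p=44.6*np.c_[np.cos(a),np.sin(a)]
for q in np.diff(p,axis=0):print(round(q@X/1000,4),round(q@Y/1000,4))
E
```

```text
[-38.26967462  21.9145503 ] 44.10006248101759 150.2030429181805
[-46.75208     25.06129068] 53.04550193096635 151.8066202780415
[-55.4689002   29.21724993] 62.693273827362475 152.22278420402247
-0.0041 -0.0024
-0.0038 -0.0028
-0.0035 -0.0032
-0.0031 -0.0036
-0.0027 -0.0039
-0.0023 -0.0042
-0.0018 -0.0044
-0.0014 -0.0045
-0.0009 -0.0047
-0.0004 -0.0047
0.0001 -0.0047
0.0006 -0.0047
0.0011 -0.0046
0.0016 -0.0045
0.0021 -0.0043
0.0025 -0.004
0.0029 -0.0037
0.0033 -0.0034
```

servo_tool(commands=[[[211,0,0,0,0,0,0],[211,0,0,0,0,0,0],[211,-0.0041,-0.0024,0,0,0,0],[211,-0.0038,-0.0028,0,0,0,0],[211,-0.0035,-0.0032,0,0,0,0],[211,-0.0031,-0.0036,0,0,0,0],[211,-0.0027,-0.0039,0,0,0,0],[211,-0.0023,-0.0042,0,0,0,0]]])

```text
clock: 3.37
position: [610.9, -231.5, 174.3]
ee_rot: [-0.156, 0.988, 0.002, 0.003]
contact_force: [4.2, 16.7, 4.2]
gripper_width: 15.5
grasp_force: 22.2
```

servo_tool(commands=[[[209,0,0,0,0,0,0],[209,0,0,0,0,0,0]]])

```text
clock: 3.53
position: [612.2, -232.5, 174.2]
ee_rot: [-0.156, 0.988, 0.001, 0.005]
contact_force: [5.3, 10.0, 3.3]
gripper_width: 15.2
grasp_force: 13.5
```

```bash
python3 - <<'E'
from h import *
d=shot("wrist","w3",scale=1.4)
s=arm.read_state();print(s["position"],s["contact_force"],s["gripper_width"],s["grasp_force"])
E
```

```text
[ 612.08134261 -232.4662988   174.21895196] [4.44498631 9.79726488 3.49629789] 15.48370119486869 13.516249358654022
```

View pics/w3.png

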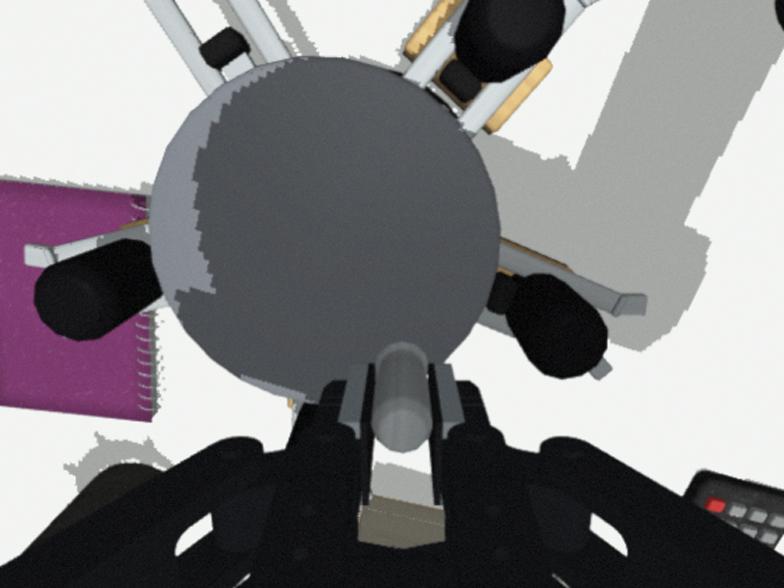

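Knob still held (400,425), carousel has turned about 37° as planned. I'll continue.

servo_tool(commands=[[[209,-0.0018,-0.0044,0,0,0,0],[209,-0.0014,-0.0045,0,0,0,0],[209,-0.0009,-0.0047,0,0,0,0],[209,-0.0004,-0.0047,0,0,0,0],[209,0.0001,-0.0047,0,0,0,0],[209,0.0006,-0.0047,0,0,0,0],[209,0,0,0,0,0,0]]])

```text
clock: 4.17
position: [622.9, -260.4, 174.0]
ee_rot: [-0.155, 0.988, -0.0, 0.003]
contact_force: [4.8, 3.6, 3.2]
gripper_width: 15.3
grasp_force: 13.3
```

servo_tool(commands=[[[209,0.0011,-0.0046,0,0,0,0],[209,0.0016,-0.0045,0,0,0,0],[209,0.0021,-0.0043,0,0,0,0],[209,0.0025,-0.004,0,0,0,0],[209,0.0029,-0.0037,0,0,0,0],[209,0.0033,-0.0034,0,0,0,0],[209,0,0,0,0,0,0],[209,0,0,0,0,0,0],[209,0,0,0,0,0,0]]])

```text
clock: 4.92
position: [615.6, -288.4, 173.7]
ee_rot: [-0.155, 0.988, -0.0, 0.001]
contact_force: [2.4, 2.8, 3.0]
gripper_width: 15.6
grasp_force: 13.5
```

```bash
python3 - <<'E'
from h import *
d=shot("wrist","w4",scale=1.4);t=shot("top","t4")
s=arm.read_state();print(s["position"],s["contact_force"],s["gripper_width"],s["grasp_force"])
im=cv2.resize(t["frame"][150:270,310:440],(650,600),interpolation=cv2.INTER_CUBIC)
cv2.imwrite('pics/v4.png',np.hstack([cv2.resize(d["frame"],(400,300)),im[:300,:400]*0+0]) if 0 else d["frame"])
E
```

```text
[ 615.52145341 -288.42759056  173.68078654] [3.00453637 2.50255282 3.63442558] 15.62976578316758 13.493944555521011
```

View pics/w4.png

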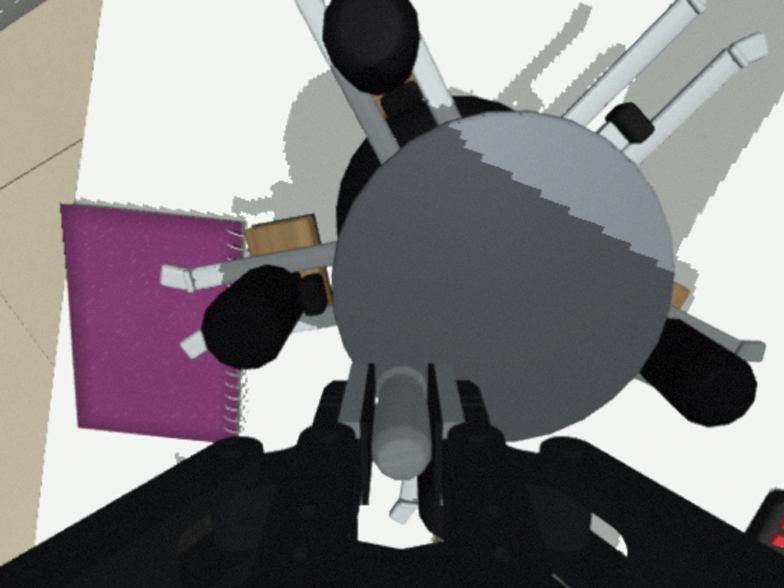

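Empty fork is now at upper right: tips (692,5)/(752,45), stop (630,120); disc centre about (503,275). I'll measure the fork direction, then release and rise.

```bash
python3 - <<'E'
from h import *
d=load("w4");C=np.array([576.2,-266.5])
def pa(n,u,v,z):
  P=atz(d,u/1.4,v/1.4,z)[:2];Q=P-C;print(n,P.round(1),np.hypot(*Q).round(1),np.degrees(np.arctan2(Q[1],Q[0])).round(1))
pa("disc",503,275,162);pa("knob",402,455,202);pa("stop",630,112,130);pa("t1",692,5,115);pa("t2",752,45,115)
E
```

```text
disc [ 573.9 -268.6] 3.1 -138.1
knob [ 617.8 -286.4] 46.1 -25.6
stop [ 513.3 -239.5] 68.5 156.8
t1 [ 471.1 -227.9] 111.9 159.8
t2 [ 475.8 -201.7] 119.4 147.2
```

servo_tool(commands=[[[190,0,0,0,0,0,0],[150,0,0,0,0,0,0],[80,0,0,-0.015,0,0,0],[0,0,0,-0.04,0,0,0],[0,0.02,0.02,-0.03,0,0,0],[0,0.02,0.02,-0.03,0,0,0],[0,0.02,0.02,-0.02,0,0,0],[0,0,0,0,0,0,0]]])

```text
clock: 5.68
position: [537.1, -249.6, 314.9]
ee_rot: [-0.156, 0.988, -0.002, 0.003]
contact_force: [0.1, 0.4, 1.6]
gripper_width: 85.7
grasp_force: 0.0
```

```bash
python3 - <<'E'
from h import *
d=shot("wrist","w5",scale=1.4)
s=arm.read_state();print(s["position"],s["contact_force"],s["gripper_width"],s["clock"])
E
```

```text
[ 538.11966303 -249.72630747  312.09853499] [-0.13783128  0.34956811  0.00593879] 85.45690110657813 5.7333
```

View pics/w5.png

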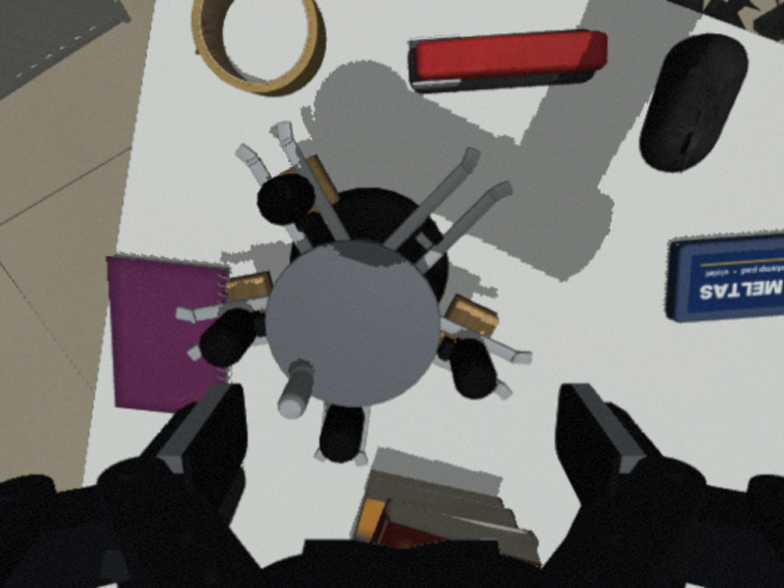

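Wrist view after release: fork tips at (472,155)/(507,189), disc centre (353,322), knob top (292,407). The pointer bar shows just between the tines at (427,240).

```bash
python3 - <<'E'
from h import *
d=load("w5")
cv2.imwrite('pics/c5.png',cv2.resize(d["frame"][90:260,180:390],(800,648),interpolation=cv2.INTER_CUBIC)[:600])
C=np.array([576.0,-266.8])
def pa(n,u,v,z):
  P=atz(d,u/1.4,v/1.4,z)[:2];Q=P-C;print(n,P.round(1),np.hypot(*Q).round(1),np.degrees(np.arctan2(Q[1],Q[0])).round(1))
pa("disc",353,322,162);pa("knob",292,407,202);pa("t1",472,155,115);pa("t2",507,189,115);pa("ptr",427,240,16)
E
```

```text
disc [ 575.3 -267.1] 0.8 -156.1
knob [ 617.8 -285.2] 45.6 -23.7
t1 [ 462.6 -227. ] 120.2 160.7
t2 [ 475.4 -198.5] 121.6 145.8
ptr [ 538.4 -226.8] 54.9 133.2
```

View pics/c5.png

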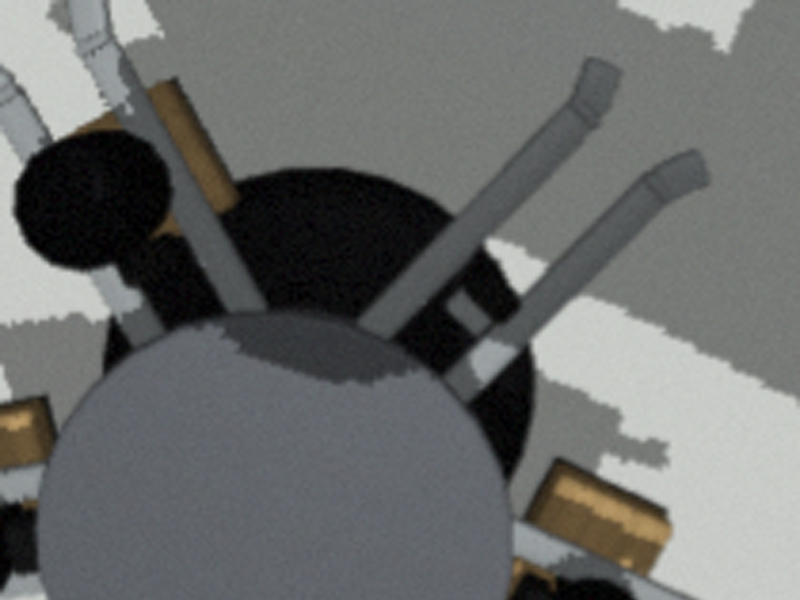

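```bash
python3 - <<'E'
from h import *
d=load("w5");C=np.array([576.0,-266.8])
c=lambda P:((np.array(proj(d,P))-[180,90])*3.81).round()
for r in(43,55,66,70):
  a=np.radians(151);print("ptr",r,c([*(C+r*np.array([np.cos(a),np.sin(a)])),17]))
for r in(55,60,69):
  a=np.radians(153.5);print("stop",r,c([*(C+r*np.array([np.cos(a),np.sin(a)])),130]))
s=np.load;B=lambda x,y,z:atz(d,180+x/3.81,90+y/3.81,z)[:2]
for z in(115,):
  for n,p in(("lipL",(588,112)),("lipR",(655,188)),("inL",(375,325)),("inR",(455,385))):
    Q=B(*p,z)-C;print(n,B(*p,z).round(1),np.hypot(*Q).round(1),np.degrees(np.arctan2(Q[1],Q[0])).round(1))
E
```

```text
ptr 43 [418. 292.]
ptr 55 [446. 265.]
ptr 66 [473. 241.]
ptr 70 [482. 232.]
stop 55 [450. 331.]
stop 60 [465. 316.]
stop 69 [493. 289.]
lipL [ 470.4 -226.9] 112.9 159.3
lipR [ 481.9 -205.9] 112.1 147.1
inL [ 533.6 -258.7] 43.2 169.2
inR [ 541.7 -235.5] 46.4 137.6
```

Prediction puts the pointer under the left tine, and the grey piece between the tines is the stop bracket. The fork is at 153.4° and the pointer at about 151°, a 4 mm offset, within the 12 mm allowed. Next I turn the tool across the slot direction and go above the stamp.

servo_tool(commands=[[[0,0,0,0,0,0,6.4],[0,0,0,0,0,0,6.4],[0,0,0,0,0,0,6.4],[0,0,0,0,0,0,6.4],[0,0,0,0,0,0,6.4],[0,0,0,0,0,0,6.4],[0,0,0,0,0,0,6.1],[0,0,0,0,0,0,0]]])

```text
clock: 6.4
position: [539.0, -250.1, 306.1]
ee_rot: [0.231, 0.973, -0.0, -0.002]
contact_force: [1.0, -1.0, 0.4]
gripper_width: 85.5
grasp_force: 0.0
```

servo_tool(commands=[[[0,0.021,0.033,0,0,0,0],[0,0.021,0.033,0,0,0,0],[0,0.021,0.033,0,0,0,0],[0,0.021,0.033,0,0,0,0],[0,0.021,0.033,0,0,0,0],[0,0.021,0.033,0,0,0,0],[0,0.021,0.033,0,0,0,0],[0,0.021,0.033,0,0,0,0],[0,0.021,0.033,0,0,0,0],[0,0.021,0.033,0,0,0,0]]])

```text
clock: 7.23
position: [498.9, 140.8, 307.3]
ee_rot: [0.229, 0.973, -0.001, -0.001]
contact_force: [0.1, 0.6, 0.6]
gripper_width: 85.6
grasp_force: 0.0
```

servo_tool(commands=[[[0,0.021,0.033,0.01,0,0,0],[0,0.021,0.033,0.01,0,0,0],[0,0.021,0.033,0.02,0,0,0],[0,0.021,0.033,0.02,0,0,0],[0,0,0,0.02,0,0,0],[0,0,0,0,0,0,0],[0,0,0,0,0,0,0]]])

```text
clock: 7.82
position: [483.7, 290.3, 228.5]
ee_rot: [0.229, 0.973, -0.002, -0.001]
contact_force: [-0.2, -0.5, 0.6]
gripper_width: 85.5
grasp_force: 0.0
```

```bash
python3 - <<'E'
from h import *
d=shot("wrist","w6",scale=1.4)
s=arm.read_state();print(s["position"],s["ee_rot"],s["joints"],s["clock"])
print(np.array(proj(d,(477,292,94)))*1.4,np.array(proj(d,(477,292,0)))*1.4)
E
```

```text
[484.53407106 290.32023342 230.28412834] [ 2.29788980e-01  9.73240110e-01 -8.43195339e-04 -4.32178632e-05] [ 8.27046251e-01  2.84070103e-01 -1.43741104e-01  8.24467595e-04
 -1.14449782e+00 -2.86190594e+00] 7.8667
[399.06773002 269.62837726] [400.19360022 239.53015636]
```

View pics/w6.png

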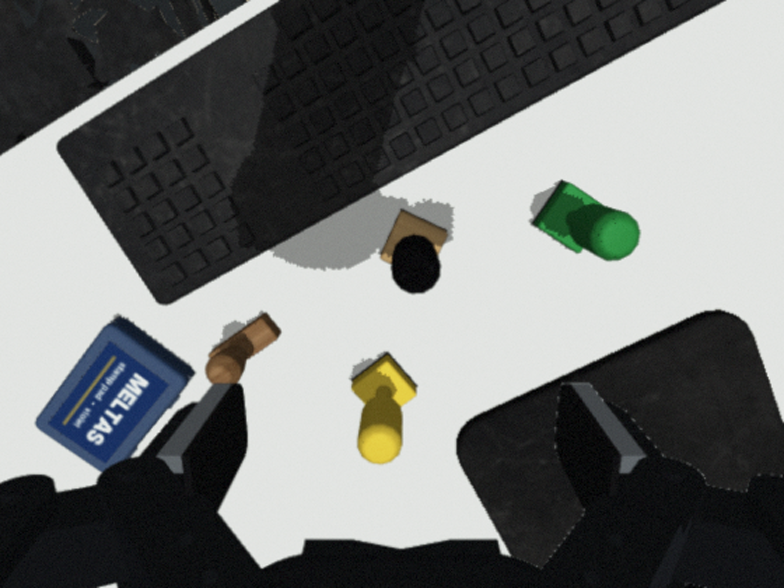

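Wrist view: black stamp head top at about (415,268), base top corners (402,210), (446,234), (380,257). Green stands at (605,235), yellow at (380,435) and wood at (235,350), all apart from it.

```bash
python3 - <<'E'
from h import *
d=load("w6");g=lambda u,v,z:atz(d,u/1.4,v/1.4,z).round(1)
f=cv2.resize(d["frame"],None,fx=1.4,fy=1.4).astype(int);m=(f.max(2)<20).astype(np.uint8);m[:215]=0;m[320:]=0;m[:,:365]=0;m[:,455:]=0
n,l,st,c=cv2.connectedComponentsWithStats(m);i=1+np.argmax(st[1:,4]);print(st[i],c[i])
x,y,w,h,_=st[i]
print("by dark",g(c[i][0],y+h-w/2,94)," rim x",g(x,y+h-w/2,94),g(x+w,y+h-w/2,94))
print("top",g(415,268,94),"base",g(413,245.5,18))
for n,p in(("y",(380,440,90)),("g",(610,230,90)),("w",(225,362,68))):print(n,g(*p))
print("camera",d["T"][:3,3])
E
```

```text
[ 393  236   45   55 1977] [414.78654527 263.60293374]
by dark [480.2 299.9  94. ]  rim x [475.  289.3  94. ] [485.8 311.1  94. ]
top [480.  300.1  94. ] base [481.8 299.5  18. ]
y [567.4 234.   90. ]
g [508.6 403.1  90. ]
w [487. 165.  68.]
camera [419.94650301 323.0627906  371.31041911]
```

servo_tool(commands=[[[0,0.0077,0.0068,0,0,0,0],[60,0,0,0.035,0,0,0],[60,0,0,0.035,0,0,0],[60,0,0,0.035,0,0,0],[60,0,0,0.035,0,0,0],[60,0,0,0.022,0,0,0],[60,0,0,0.012,0,0,0],[60,0,0,0,0,0,0],[60,0,0,0,0,0,0]]])

```text
clock: 8.62
position: [481.3, 300.7, 57.4]
ee_rot: [0.23, 0.973, 0.001, 0.001]
contact_force: [-0.5, 0.6, 0.8]
gripper_width: 65.4
grasp_force: 0.0
```

servo_tool(commands=[[[120,0,0,0,0,0,0],[150,0,0,0,0,0,0],[165,0,0,0,0,0,0],[180,0,0,0,0,0,0],[190,0,0,0,0,0,0],[190,0,0,0,0,0,0],[190,0,0,0,0,0,0],[190,0,0,0,0,0,0]]])

```text
clock: 9.28
position: [481.0, 301.0, 58.1]
ee_rot: [0.23, 0.973, 0.001, 0.001]
contact_force: [-0.1, -0.6, 6.3]
gripper_width: 26.6
grasp_force: 58.5
```

```bash
python3 - <<'E'
from h import *
d=shot("wrist","w7",scale=1.4)
s=arm.read_state();print(s)
f=cv2.cvtColor(d["frame"],cv2.COLOR_BGR2HSV)
E
```

```text
{'clock': 9.3333, 'joints': array([ 8.44870111e-01,  4.70305583e-01, -3.50098825e-01,  8.04503615e-04,
       -7.47997199e-01, -2.88059652e+00]), 'joint_vel': array([ 2.37631222e-05, -1.15344963e-04,  6.48692357e-04, -9.15455001e-04,
        9.09186462e-04, -1.65166488e-03]), 'joint_efforts': array([ 8.99630366e-02, -3.50791454e+01,  1.28368512e+01,  2.62564257e+00,
        3.82712418e-01,  1.50710967e-02]), 'position': array([481.0435752 , 300.98495972,  58.04363105]), 'ee_rot': array([2.30090152e-01, 9.73168543e-01, 9.24747125e-04, 8.08431667e-04]), 'contact_force': array([-1.50433408,  0.72635261,  6.23465084]), 'wrist_torque': array([-0.19887509,  0.31832342, -0.03436963]), 'grasp_force': 58.543028379790485, 'gripper_width': 26.35653082846536}
```

servo_tool(commands=[[[190,0,0,-0.01,0,0,0],[190,0,0,-0.025,0,0,0],[190,0,0,-0.03,0,0,0],[190,0,0,-0.035,0,0,0],[190,0,0,-0.035,0,0,0],[190,0,0,-0.015,0,0,0],[190,0,0,0,0,0,0]]])

```text
clock: 9.92
position: [482.2, 302.0, 212.0]
ee_rot: [0.23, 0.973, 0.004, 0.003]
contact_force: [-0.3, -0.0, -0.8]
gripper_width: 26.5
grasp_force: 59.2
```

servo_tool(commands=[[[190,-0.005,-0.0135,0,0,0,0],[190,-0.01,-0.027,0,0,0,0],[190,-0.0121,-0.0333,0,0,0,0],[190,-0.0121,-0.0333,0,0,0,0],[190,-0.0121,-0.0333,0,0,0,0],[190,-0.0121,-0.0333,0,0,0,0],[190,-0.0121,-0.0333,0,0,0,0],[190,-0.0121,-0.0333,0,0,0,0],[190,-0.0121,-0.0333,0,0,0,0],[190,-0.0121,-0.0333,0,0,0,0]]])

```text
clock: 10.75
position: [440.4, -26.2, 205.0]
ee_rot: [0.23, 0.973, -0.001, -0.002]
contact_force: [1.3, -0.8, -1.0]
gripper_width: 26.2
grasp_force: 59.2
```

servo_tool(commands=[[[190,-0.0121,-0.0333,0,0,0,0],[190,-0.0121,-0.0333,0,0,0,0],[190,-0.0121,-0.0333,0,0,0,0],[190,-0.01,-0.028,0,0,0,0],[190,-0.007,-0.0185,0,0,0,0],[190,-0.004,-0.0115,0,0,0,0],[190,0,0,0,0,0,0],[190,0,0,0,0,0,0]]])

```text
clock: 11.42
position: [421.5, -191.2, 205.0]
ee_rot: [0.231, 0.973, 0.0, -0.002]
contact_force: [0.9, 0.0, -0.5]
gripper_width: 26.3
grasp_force: 59.2
```

```bash
python3 - <<'E'
from h import *
d=shot("wrist","w8");t=shot("top","t8");sc=shot("scene","s8")
s=arm.read_state();print(s["position"],s["ee_rot"],s["contact_force"],s["gripper_width"],s["grasp_force"],s["clock"])
# where each known rack thing projects in this wrist view
C=np.array([576.0,-266.8]);a=np.radians(153.4);u=np.array([np.cos(a),np.sin(a)]);v=np.array([-u[1],u[0]])
for n,r,w,z in(("tip+",125,15,115),("tip-",125,-15,115),("lip+",115,12.5,118),("lip-",115,-12.5,118),("disc",0,0,162)):
  print(n,np.round(proj(d,[*(C+r*u+w*v),z]),1))
E
```

```text
[ 422.68319087 -190.20732637  205.85750513] [ 2.30002683e-01  9.73189802e-01  4.98961633e-05 -6.10815032e-04] [-0.15105189  0.01236872 -1.05102591] 26.14020723226666 59.202808449044824 11.5667
tip+ [266.5 284.4]
tip- [310.4 284.4]
lip+ [270.2 299.7]
lip- [306.8 299.7]
disc [288.8 486.9]
```

servo_tool(commands=[[[190,0,0,0.025,0,0,0],[190,0,0,0.03,0,0,0],[190,0,0,0.0184,0,0,0],[190,-0.01,0,0,0,0,0],[190,-0.014,0,0,0,0,0],[190,-0.01,0,0,0,0,0],[190,0,0,0,0,0,0],[190,0,0,0,0,0,0]]])

```text
clock: 12.23
position: [454.5, -206.0, 133.6]
ee_rot: [0.23, 0.973, 0.0, 0.001]
contact_force: [0.1, -1.2, -0.5]
gripper_width: 26.0
grasp_force: 59.2
```

```bash
python3 - <<'E'
from h import *
d=shot("wrist","w9")
s=arm.read_state();p=s["position"];print(p,s["contact_force"],s["clock"])
C=np.array([576.0,-266.8]);Q=p[:2]-C;print(np.hypot(*Q),np.degrees(np.arctan2(Q[1],Q[0])))
a=np.radians(153.3);u=np.array([np.cos(a),np.sin(a)]);v=np.array([-u[1],u[0]])
P=[np.round(proj(d,[*(C+r*u+w*v),z]),1) for r,w,z in((125,15,115),(125,-15,115),(115,12.5,118),(115,-12.5,118))]
print(P)
f=cv2.cvtColor(d["frame"],cv2.COLOR_BGR2GRAY)
for y in range(int(P[0][1])-20,int(P[2][1])+40,10):print(y,f[y,220:360:4].tolist())
E
```

```text
[ 453.72434285 -205.88914788  133.43920427] [-0.58879068  0.51213995 -0.7529223 ] 12.2833
136.60698458090917 153.52009706467405
[array([254.7, 284.4]), array([318. , 284.6]), array([260. , 306.4]), array([312.7, 306.5])]
264 [215, 215, 216, 219, 90, 68, 65, 49, 6, 80, 7, 9, 3, 2, 13, 13, 2, 12, 0, 7, 8, 11, 7, 22, 214, 8, 31, 67, 65, 75, 215, 216, 216, 214, 217]
274 [162, 13, 15, 36, 65, 66, 61, 7, 7, 2, 10, 9, 4, 6, 4, 1, 4, 2, 4, 6, 2, 0, 3, 2, 13, 13, 10, 60, 63, 64, 50, 11, 13, 124, 216]
284 [18, 14, 24, 64, 64, 65, 19, 6, 5, 7, 3, 6, 12, 10, 6, 11, 13, 7, 8, 9, 3, 5, 11, 7, 7, 6, 8, 16, 64, 67, 63, 34, 18, 18, 16]
294 [10, 14, 65, 67, 68, 61, 10, 5, 7, 9, 1, 3, 4, 6, 8, 7, 5, 2, 5, 2, 10, 9, 10, 13, 6, 5, 7, 11, 52, 63, 65, 61, 18, 10, 16]
304 [15, 14, 26, 89, 93, 30, 12, 9, 10, 1, 7, 7, 7, 11, 11, 11, 11, 10, 7, 11, 13, 5, 11, 7, 6, 3, 8, 9, 25, 92, 88, 37, 14, 14, 8]
314 [9, 14, 14, 15, 31, 23, 10, 13, 7, 13, 11, 5, 10, 9, 11, 16, 15, 9, 9, 5, 11, 6, 8, 3, 3, 7, 4, 11, 19, 35, 13, 6, 7, 14, 15]
324 [12, 17, 17, 10, 12, 12, 20, 8, 1, 7, 8, 13, 15, 10, 0, 11, 6, 12, 6, 10, 11, 5, 9, 11, 5, 2, 9, 15, 13, 14, 13, 15, 15, 12, 9]
334 [11, 15, 13, 7, 12, 13, 26, 10, 4, 5, 6, 11, 6, 11, 10, 12, 7, 11, 14, 5, 6, 13, 12, 5, 7, 5, 7, 16, 14, 8, 16, 13, 12, 9, 7]
344 [17, 11, 20, 13, 16, 7, 16, 10, 9, 3, 11, 9, 12, 5, 4, 10, 13, 10, 1, 6, 14, 1, 5, 2, 7, 32, 8, 13, 16, 9, 15, 15, 10, 11, 14]
```

servo_tool(commands=[[[190,-0.005,0,0,0,0,0],[190,-0.005,0,0,0,0,0],[190,-0.005,0,0,0,0,0],[190,-0.005,0,0,0,0,0],[190,0,0,0,0,0,0],[190,0,0,0,0,0,0]]])

```text
clock: 12.78
position: [471.6, -215.2, 132.8]
ee_rot: [0.231, 0.973, 0.0, -0.0]
contact_force: [-0.6, 0.3, -1.3]
gripper_width: 26.8
grasp_force: 59.2
```

servo_tool(commands=[[[190,-0.005,0,0,0,0,0],[190,-0.005,0,0,0,0,0],[190,-0.005,0,0,0,0,0],[190,-0.005,0,0,0,0,0],[190,-0.002,0,0,0,0,0],[190,0,0,0,0,0,0],[190,0,0,0,0,0,0]]])

```text
clock: 13.37
position: [491.1, -224.9, 132.8]
ee_rot: [0.23, 0.973, 0.0, -0.0]
contact_force: [-0.7, -0.5, -0.6]
gripper_width: 26.2
grasp_force: 59.2
```

```bash
python3 - <<'E'
from h import *
t=shot("top","t10");sc=shot("scene","s10");w=shot("wrist","w10")
s=arm.read_state();p=s["position"];print(p,s["contact_force"],s["wrist_torque"],s["clock"])
C=np.array([576.0,-266.8]);Q=p[:2]-C;print(np.hypot(*Q),np.degrees(np.arctan2(Q[1],Q[0])))
E
```

```text
[ 490.84084602 -224.83105409  132.93865345] [ 0.38229093  0.39959231 -0.70170666] [-0.08087843  0.02065062  0.01082116] 13.5167
94.93931707579017 153.76456068014002
```

```bash
python3 - <<'E'
from h import *
a=load("s8");b=load("s10");t4=load("t0")
C=np.array([576.0,-266.8])
for n in("s","t"):
  A=load(n+"8");B=load(n+"10")
  for nm,ang,r,z in(("knob",-26.6,45,195),("h+72",225.4,95,155),("h-72",81.4,95,155),("h144",297.4,95,155),("h-144",9.4,95,155)):
    q=np.radians(ang);u,v=np.round(proj(A,[*(C+r*np.array([np.cos(q),np.sin(q)])),z])).astype(int)
    k=lambda I:I["frame"][v-9:v+10,u-9:u+10]
    g=cv2.cvtColor(k(A),cv2.COLOR_BGR2GRAY).astype(np.float32);h=cv2.cvtColor(k(B),cv2.COLOR_BGR2GRAY).astype(np.float32)
    print(n,nm,u,v,np.abs(g-h).mean().round(1),cv2.phaseCorrelate(g,h,cv2.createHanningWindow((19,19),5)))
E
```

```text
s knob 273 155 1.5 ((-0.13776607127346097, 0.05475101159718854), 0.9510503283143044)
s h+72 304 161 54.3 ((-4.630843980661277, 5.750712803345593), 0.01070106565952301)
s h-72 279 180 2.1 ((0.39815749614365004, 0.015928897025341726), 1.0558908534049989)
s h144 273 158 1.5 ((-0.08758280303531407, -0.191525201917349), 0.9250102463364601)
s h-144 257 169 2.0 ((0.08439898449168481, 0.09140338499646106), 1.0170094966888428)
t knob 387 194 15.8 ((0.05704417110169402, -0.20421255328296617), 1.128557232618332)
t h+72 398 237 61.3 ((-1.0930279042440905, 4.2293841271517865), 0.5726095551252365)
t h-72 342 201 95.9 ((-6.079792985884552, 3.6850265861870692), 0.11213742703199386)
t h144 406 199 11.5 ((-0.0007498507788614717, -0.28128697563734484), 0.8360364460945129)
t h-144 372 178 0.9 ((0.0679164152691829, 0.014827027478290233), 1.000700936615467)
```

servo_tool(commands=[[[190,0,0,0.003,0,0,0],[190,0,0,0.002,0,0,0],[190,0,0,0.001,0,0,0],[190,0,0,0,0,0,0],[190,0,0,0,0,0,0]]])

```text
clock: 13.93
position: [491.0, -224.9, 126.8]
ee_rot: [0.23, 0.973, -0.0, -0.0]
contact_force: [-0.1, 0.3, -0.1]
gripper_width: 26.0
grasp_force: 59.2
```

Carousel unmoved, and the head is below lip height with no contact. Lowering onto the tines.

servo_tool(commands=[[[190,0,0,0.001,0,0,0],[190,0,0,0,0,0,0],[190,0,0,0.0007,0,0,0],[190,0,0,0,0,0,0],[190,0,0,0,0,0,0]]])

```text
clock: 14.35
position: [491.1, -224.9, 125.3]
ee_rot: [0.23, 0.973, 0.0, -0.0]
contact_force: [-0.3, -0.7, -1.7]
gripper_width: 26.7
grasp_force: 59.2
```

servo_tool(commands=[[[190,0,0,0.0006,0,0,0],[190,0,0,0,0,0,0],[190,0,0,0,0,0,0],[190,0,0,0.0006,0,0,0],[190,0,0,0,0,0,0],[190,0,0,0,0,0,0]]])

```text
clock: 14.85
position: [491.3, -225.0, 124.8]
ee_rot: [0.23, 0.973, -0.0, 0.0]
contact_force: [-2.6, 0.7, 5.2]
gripper_width: 26.3
grasp_force: 59.9
```

Contact with the tines at TCP z 124.8, as predicted (125). I'll back off a touch and push inward.

servo_tool(commands=[[[190,-0.002,0,-0.0007,0,0,0],[190,-0.001,0,0,0,0,0],[190,-0.001,0,0,0,0,0],[190,0,0,0,0,0,0]]])

```text
clock: 15.18
position: [495.0, -226.9, 124.8]
ee_rot: [0.23, 0.973, -0.0, 0.0]
contact_force: [-1.2, 0.9, 3.0]
gripper_width: 26.2
grasp_force: 59.6
```

servo_tool(commands=[[[190,-0.001,0,0,0,0,0],[190,-0.001,0,0,0,0,0],[190,0,0,0,0,0,0]]])

```text
clock: 15.43
position: [496.6, -227.7, 124.8]
ee_rot: [0.23, 0.973, -0.0, 0.0]
contact_force: [-0.7, 0.7, 3.6]
gripper_width: 26.2
grasp_force: 59.6
```

servo_tool(commands=[[[190,-0.001,0,0,0,0,0],[190,-0.001,0,0,0,0,0],[190,0,0,0,0,0,0]]])

```text
clock: 15.68
position: [497.9, -228.4, 124.8]
ee_rot: [0.23, 0.973, 0.0, -0.001]
contact_force: [-2.6, 1.6, 4.6]
gripper_width: 26.2
grasp_force: 59.8
```

servo_tool(commands=[[[190,-0.001,0,-0.0003,0,0,0],[190,0,0,0,0,0,0],[190,0,0,0,0,0,0]]])

```text
clock: 15.93
position: [498.2, -228.6, 124.8]
ee_rot: [0.23, 0.973, 0.0, -0.001]
contact_force: [-3.9, 2.4, 5.2]
gripper_width: 26.2
grasp_force: 59.8
```

servo_tool(commands=[[[190,-0.001,0,0,0,0,0],[190,0,0,0,0,0,0],[190,0,0,0,0,0,0]]])

```text
clock: 16.18
position: [498.3, -228.9, 124.8]
ee_rot: [0.23, 0.973, 0.0, -0.002]
contact_force: [-4.4, 4.0, 6.9]
gripper_width: 26.5
grasp_force: 60.1
```

servo_tool(commands=[[[190,-0.001,0,-0.0005,0,0,0],[190,0,0,0,0,0,0],[190,0,0,0,0,0,0]]])

```text
clock: 16.43
position: [498.5, -229.1, 124.9]
ee_rot: [0.231, 0.973, 0.0, -0.003]
contact_force: [-5.6, 4.8, 6.3]
gripper_width: 26.5
grasp_force: 59.8
```

servo_tool(commands=[[[190,-0.001,0,0,0,0,0],[190,0,0,0,0,0,0],[190,0,0,0,0,0,0]]])

```text
clock: 16.68
position: [498.7, -229.4, 124.9]
ee_rot: [0.231, 0.973, 0.0, -0.004]
contact_force: [-7.6, 3.6, 7.3]
gripper_width: 26.0
grasp_force: 60.1
```

servo_tool(commands=[[[190,-0.001,0,-0.0005,0,0,0],[190,0,0,0,0,0,0],[190,-0.0005,0,0,0,0,0],[190,0,0,0,0,0,0],[190,0,0,0,0,0,0],[190,0,0,0,0,0,0]]])

```text
clock: 17.18
position: [498.9, -229.8, 124.9]
ee_rot: [0.231, 0.973, 0.0, -0.005]
contact_force: [-9.9, 5.0, 6.5]
gripper_width: 26.4
grasp_force: 60.1
```

servo_tool(commands=[[[190,0,0,0,0,0,0],[190,0,0,0,0,0,0],[190,0,0,0,0,0,0],[190,0,0,0,0,0,0],[190,0,0,0,0,0,0],[190,0,0,0,0,0,0],[190,0,0,0,0,0,0]]])

```text
clock: 17.77
position: [498.9, -229.8, 124.9]
ee_rot: [0.231, 0.973, 0.0, -0.005]
contact_force: [-9.0, 6.0, 8.0]
gripper_width: 26.5
grasp_force: 60.1
```

```bash
python3 - <<'E'
from h import *
B=shot("scene","s12");A=load("s8");C=np.array([576.0,-266.8])
for nm,ang,r,z in(("knob",-26.6,45,195),("h-72",81.4,95,155),("h-144",9.4,95,155)):
    q=np.radians(ang);u,v=np.round(proj(A,[*(C+r*np.array([np.cos(q),np.sin(q)])),z])).astype(int)
    k=lambda I:cv2.cvtColor(I["frame"][v-12:v+13,u-12:u+13],cv2.COLOR_BGR2GRAY).astype(np.float32)
    print(nm,cv2.phaseCorrelate(k(A),k(B),cv2.createHanningWindow((25,25),5)))
E
```

```text
knob ((0.2641510638130278, 0.5133758920348424), 0.8560532669067383)
h-72 ((0.7263912741603349, 0.5809898333850256), 0.8335237827301025)
h-144 ((0.6943907549456494, 0.5783671171072253), 0.9572199844360352)
```

Pressed with ~11 N for over half a second, holding x about 9 mm inward. Easing off, then releasing.

servo_tool(commands=[[[190,0.001,0,-0.0005,0,0,0],[190,0.001,0,0,0,0,0],[190,0.001,0,-0.0005,0,0,0],[190,0.001,0,0,0,0,0],[190,0.001,0,0,0,0,0],[190,0,0,0,0,0,0],[190,0,0,0,0,0,0]]])

```text
clock: 18.4
position: [498.3, -228.5, 126.6]
ee_rot: [0.23, 0.973, 0.0, -0.001]
contact_force: [-3.1, 1.3, -2.3]
gripper_width: 26.3
grasp_force: 59.1
```

servo_tool(commands=[[[190,0.001,0,0.001,0,0,0],[190,0,0,0.0005,0,0,0],[190,0,0,0,0,0,0],[190,0,0,0,0,0,0]]])

```text
clock: 18.73
position: [498.2, -228.4, 126.0]
ee_rot: [0.23, 0.973, -0.0, 0.001]
contact_force: [-2.6, 0.4, 1.0]
gripper_width: 26.3
grasp_force: 59.4
```

servo_tool(commands=[[[190,0,0,0.0005,0,0,0],[190,0,0,0,0,0,0],[182,0,0,0,0,0,0],[175,0,0,0,0,0,0],[170,0,0,0,0,0,0],[165,0,0,0,0,0,0],[150,0,0,0,0,0,0],[120,0,0,0,0,0,0],[120,0,0,0,0,0,0]]])

```text
clock: 19.48
position: [498.2, -228.3, 125.3]
ee_rot: [0.23, 0.973, -0.0, 0.001]
contact_force: [-0.3, 0.7, -0.2]
gripper_width: 45.3
grasp_force: 0.0
```

servo_tool(commands=[[[120,0,0,-0.005,0,0,0],[120,0,0,-0.02,0,0,0],[120,0,0,-0.035,0,0,0],[120,0,0,-0.035,0,0,0],[120,0.02,0,-0.03,0,0,0],[120,0.03,0,-0.03,0,0,0],[120,0.02,0,-0.03,0,0,0],[120,0,0,0,0,0,0],[120,0,0,0,0,0,0]]])

```text
clock: 20.23
position: [435.8, -196.9, 312.6]
ee_rot: [0.23, 0.973, 0.0, 0.003]
contact_force: [0.3, -0.5, -0.7]
gripper_width: 45.1
grasp_force: 0.0
```

```bash
python3 - <<'E'
from h import *
d=shot("wrist","w13",scale=1.4);s=arm.read_state();print(s["position"],s["contact_force"],s["clock"])
C=np.array([576.0,-266.8]);a=np.radians(153.3);u=np.array([np.cos(a),np.sin(a)]);v=np.array([-u[1],u[0]])
f=d["frame"];g=f.max(2)
pt=np.array(proj(d,[*(C+87*u),161]));pb=np.array(proj(d,[*(C+87*u),115]));tip=[np.array(proj(d,[*(C+125*u+w*v),115])) for w in(13,-13)]
print("pred head top",pt,"underside",pb,"tips",tip)
y0,x0=int(pt[1])-75,int(pt[0])-45
for y in range(y0,y0+140,5):print(y,x0,''.join("%4d"%q for q in g[y,x0:x0+90:4]))
E
```

```text
[ 435.56463135 -196.88316331  310.62239069] [ 0.50500221 -0.27524613 -0.15810881] 20.2833
pred head top [286.036887   273.33107101] underside [285.96481636 252.5253811 ] tips [array([272.34368456, 215.25557455]), array([299.81721256, 215.32118315])]
198 241  199 197 200 199 196 123 121 167 130 196 117 119 200 199 197 199 198 199 198 196 201 199 199
203 241  198 200 198 197 198 124 118 123 117 115 117 118 198 200 198 198 200 199 198 199 200 200 198
208 241  201 197 199 202 198 118 119 118 118 115 117 116 115 141 185 201 198 201 199 203 200 199 197
213 241  200 200 198 200 197 120 116 117 118 117 116 120 117 119 200 200 200 197 201 203 198 200 199
218 241  200 197 202 198 198 120  92 153  95  46  53 118 119 168 123 154 132 197 197 197 200 198 199
223 241  196 200 200 197 196 128 139 153 149 123 101  63  45 127 152 155 178 198 196 198 198 198 199
228 241  200 198 200 200 199 162 116 107 100  93  98 155 140  74 119 123 164 198 198 197 201 198 198
233 241  199 198 199 202 199 147 118 150 148  89  93  93  90  92 154 150  81 199 199 199 198 200 199
238 241  198 202 201 197 197 155  25 144 1
[... 1277 characters left out ...]
1   35  11   9  15  35  40  51  52  54  51  54  53  54  53  56  51  53  54  44  34  13  31  63
308 241   86  83  78  61  48  57  58  58  54  53  53  52  57  59  54  55  59  57  55  58  75  87 144
313 241  100  86  81  53  52  53  48  47  60  79  88  92  98  97  88  70  47  49  56  56  53  49 180
318 241  116 118  45  50  43  88 100  98 101  96  99 102 102 101 102  99 101 100 100  48  48  50 196
323 241  115 114  39  86  99  98 100 101  98 100 101  99  96 100  99  98  98 102  98  98  92  54 111
328 241   76  56  99 100 101  97 101 101  98  99 101  99  98 100  99  99 100  98  99  98 100 100  86
333 241   76  98  96  98  98 100  96 101  98 102  99 101  99  98  98  97  98 100  99 102  99  97 100
```

Checked by pixel values: the head (columns 273–301, centre 287, rows 243–287) sits centred between the tines where predicted (286), upright, and nothing touches it. Handing in.

```bash
python3 -c "
from bench import ticket;print(ticket.job_done())"
```

```text
the job is handed in; nothing more can be done
None
```

The job is handed in: the empty fork is about 4 mm from the pointer, and the black-headed stamp hangs in it, pressed in at about 11 N for over half a second and let go at about 20 s. The final hang was checked from wrist-camera pixel values only; the hand-in returned no verdict.

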